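Close up two pleated filter housings

TASK

Put the two filters on the bench back together. Each base gets the pleated element of its own size, pushed down over its centre tube, and only then the bell cover of the same size, lowered over the element until its rim sits fully home on the base flange. Set the parts down rather than dropping them, and leave both covers level and let go, ready for their clamp bands.

Things in the scene. Friction and masses are not known exactly. Their poses are not given: they have to be found in the camera images.
- large_base: Larger filter base, fixed: grey foot 88 mm square, round grey flange dia 92 with its face 30 mm above the bench, on it a bare-metal spigot dia 68, top at 42 mm (edge tapers in 4 mm), on that a centre tube dia 24 up to 70 mm (last 8 mm tapers to dia 12). Low side ports along +-y, to 64 mm from the axis, below 27 mm. Origin: on the vertical axis at bench height; z up.
- small_base: Smaller filter base, fixed, same form and heights: foot 72 mm square, flange dia 76 with its face at 30 mm, spigot dia 50 with its top at 42 mm (edge tapers in 4 mm), centre tube dia 16 up to 70 mm (last 8 mm tapers to dia 4), side ports to 56 mm from the axis. Origin: on the vertical axis at bench height; z up.
- large_element: Larger filter element: upright off-white fluted cylinder with grey end caps, rigid, dia 57 mm, 60 mm high, about 90 g; closed on top, below a bore dia 30, 36 mm deep, that goes over the large base's tube; its underside then rests on the spigot's top. Grip across its sides from above. Origin: centre of its underside; z up its axis.
- small_element: Smaller filter element, same form and weight: dia 41 mm, 50 mm high, closed on top, below a bore dia 22, 32 mm deep, that goes over the small base's tube; its underside then rests on the spigot's top. Origin: centre of its underside; z up its axis.
- large_bell: Larger bell cover: grey pot, mouth down, dia 79 mm (rim bead 85), crown 80 mm high, on it a bare-metal hexagonal boss to grip, 30 mm across flats, 24 mm high (top at 104); two flats face +-y. Inside dia 72, 76 mm deep; about 300 g. Its rim rests on the large base's flange, around spigot and element. Origin: centre of the mouth at the rim; z up its axis.
- small_bell: Smaller bell cover, same form and weight: dia 61 mm (rim bead 67), crown 70 mm high, hexagonal boss 24 mm across flats, 24 mm high (top at 94); two flats face +-y. Inside dia 54, 66 mm deep. Its rim rests on the small base's flange, around spigot and element. Origin: centre of the mouth at the rim; z up its axis.

How it is judged (in metres and radians):
On the way, in this order (a step that is already met when the one before it is completed fails the run):
1. each element stands on the base of its own size, let go, its cover not necessarily on yet (horizontal distance between large_element and large_base below 0.008 m and z of large_element in the frame of large_base between 0.038 and 0.046 m and angle between each of large_element, small_element's own z axis and vertical below 0.08 rad and horizontal distance between small_element and small_base below 0.008 m and z of small_element in the frame of small_base between 0.038 and 0.046 m and contact force between each of large_element, small_element and the fingers below 0.1 N), for 0.2 s.
2. each bell cover is home on the base of its own size, over its element (horizontal distance between large_bell and large_base below 0.008 m and z of large_bell in the frame of large_base between 0.026 and 0.034 m and angle between each of large_bell, small_bell's own z axis and vertical below 0.06 rad and horizontal distance between small_bell and small_base below 0.008 m and z of small_bell in the frame of small_base between 0.026 and 0.034 m), for 0.2 s.
At the end, for the whole second after the job is handed in: Each element stands on its own base's spigot (8 mm off axis, 4 mm in height, lean 0.08 rad at most) and each bell cover over it, rim on its own base's flange (8 mm off axis, 4 mm in height, lean 0.06 rad at most); all four let go and at rest (all of step 2 and horizontal distance between large_element and large_base below 0.008 m and z of large_element in the frame of large_base between 0.038 and 0.046 m and angle between each of large_element, small_element's own z axis and vertical below 0.08 rad and horizontal distance between small_element and small_base below 0.008 m and z of small_element in the frame of small_base between 0.038 and 0.046 m and linear speed of each of large_element, small_element, large_bell, small_bell below 0.02 m/s and angular speed of each of large_element, small_element, large_bell, small_bell below 0.2 rad/s); the robot touches nothing.
It fails at once if a part is dropped: it falls faster than 0.9 m/s (about 40 mm of free fall) with no finger on it ((linear speed of large_element above 0.9 m/s and contact force between large_element and the fingers below 0.05 N) or (linear speed of small_element above 0.9 m/s and contact force between small_element and the fingers below 0.05 N) or (linear speed of large_bell above 0.9 m/s and contact force between large_bell and the fingers below 0.05 N) or (linear speed of small_bell above 0.9 m/s and contact force between small_bell and the fingers below 0.05 N)).
It also fails if it takes over 109 s, if anything falls off the work surface, if the arm or the gripper's body presses on something with over 40 N, if the wrist force passes 120 N, or if a joint passes its speed limit or range.

ROBOT

A 6-joint arm with a two-finger parallel gripper is mounted at the origin on the work surface; the furniture and walls round the work are solid. World frame = base frame: x ahead of the robot, y to its left, z up, the work surface at z = 0. Lengths are in mm, angles in rad, forces in N, time in s.
With the tool pointing down it reaches from about 325 to 850 mm from the base axis. Payload 4.4 kg.
Tool frame: the origin (TCP) lies midway between the tips of the shut fingers; the grasp point (between the pads) lies arm.grip_point_offset behind it (arm.grip_point_offset is the distance from the TCP to the grasp point, in mm); z points along the fingers, y is the line along which they close (so a half turn about z gives the same grasp; the last joint's range is limited). The gripper opens to 94 mm and grips with 3 to 60 N. Pads are 16 mm wide; open, the fingers measure 119 mm over their backs; the gripper's body (75 mm by 177 mm) begins 78 mm behind the grasp point.
Start: joints at [-1.331, 0.207, 1.542, -0, 1.393, -0.15], TCP at [219.022, -531.655, 205.447] pointing down, gripper open.
Joint ranges: [-2.73, 2.73], [-0.86, 2.22], [0.23, 2.46], [-1.11, 4.25], [0.08, 2.63], [-2.82, 2.82]. Speed limits (rad/s): [2.79, 2.79, 3.14, 3.14, 3.14, 3.14].

INTERFACE

Orientations are given as a 3x3 rotation matrix whose columns are the frame's x, y, z axes.
In Python, from rig import arm gives the robot as it stands. The module is installed in compiled form; this text tells all that it offers.
- The arm moves only by the tool move_arm, never from a script. Its argument "series" is a list of rows, each a list of 7 numbers: the turn, a rotation vector about the tool's x, y, z in degrees, then the shift along the tool's x, y, z in cm, then the opening, from -1 (shut) to 1 (fully open), so that 0 is half open. In form: [[ax, ay, az, tx, ty, tz, fingers], ...]. A call has 1 to 8 rows; each row shifts and turns the commanded pose from where the row before left it, along the tool's axes as they then stand; what a row does not reach is not made up. A row lasts 1/12 s, in which the tool goes at most 41.7 mm and 7.16 degrees, less where a joint would pass 70% of its speed; a pose out of reach is approached as far as the arm can. A call is refused whole if a number of a shift passes 4.17 or a number of a turn 7.16, either way. A call with a gripper value outside its range is refused whole. The fingers move at their own pace and stop on an object; "force" is the grip in N (left out, the last holds). Time passes only in rows, so rows that do not move let the fingers close. It gives the time, the measured TCP pose, the force, the opening and the grip force at its end, in the units of the state.
- arm.get_obs(): the state, without advancing time (a new reading comes with each control period).
- arm.get_image(name): name is "scene" or "top" or "wrist"; returns the picture (480x640x3 uint8, red, green, blue); there is no depth.
- arm.calibration(name): a dict with "fx", "fy", "cx", "cy" (pixels), "R" (3x3) and "t" (3): a world point X has camera coordinates R X + t; the wrist camera has in their place "tool_from_camera" (4x4, takes a point from camera to tool coordinates, whose origin is the TCP and whose axes are the flange's). Camera axes: x right, y down, z forward; pixel columns grow to the right and rows downward; lengths in mm; the calibration is good to about 2 mm. A picture is of the moment at which its call begins: read the wrist's pose just before it. calibration takes no time and is no camera call.
- arm.close_job(): hands the job in; it is judged then, once.
The state is a dict: "time_s": time; "joints": joint angles; "dq": joint speeds; "effort": joint torques, N m; "tcp_pos": TCP position; "tool_rot": TCP orientation; "force": force on the tool from outside, world axes, zero at the start; "wrist_torque": the same for the moment, N m; "finger_gap": opening from 0.0 (shut) to 1.0 (fully open); "finger_force": force on a finger pad.
Only numpy, scipy, OpenCV 4.12 (cv2) and the standard library are available. Lean on these libraries where they do the work, as an engineer would, in place of code of your own. Each camera call takes 0.05 s, during which the arm holds its last target. There are 200 camera calls.

## Working session

There is one attempt and no reset: what is moved stays moved. The work goes in short steps, Python scripts to look and compute and a tool call to move; the robot and the scene stay as the last step left them, time stands still between calls to the robot, and variables do not carry over. Pictures are saved under pics/ and viewed, at most 14 in all, crops included, and the job is handed in when it is done.

Besides the shell and the picture viewer there is one more tool, called after "Request:" by a JSON object that holds its "fn" and its "kwargs", one argument or row to a line. move_arm: Moves the arm, as the interface text tells. Its arguments: {"type":"object","properties":{"series":{"type":"array"},"force":{"type":"number"}},"required":["series"]}

```bash
mkdir -p pics
python3 - <<'E'
from rig import arm
import cv2,numpy as np
np.set_printoptions(precision=4,suppress=True)
o=arm.get_obs();print(o,arm.grip_point_offset)
for n in("scene","top","wrist"):
    cv2.imwrite(f"pics/{n}0.png",arm.get_image(n)[:,:,::-1]);print(n,arm.calibration(n))
E
```

```text
{'time_s': 0.0, 'joints': array([-1.3305,  0.2074,  1.543 ,  0.    ,  1.3935, -0.1505]), 'dq': array([ 0.0006, -0.0007,  0.0004, -0.0001,  0.0005, -0.0003]), 'effort': array([ -0.0004, -37.088 , -28.1418,   0.0698,   0.0361,  -0.0002]), 'tcp_pos': array([ 218.8152, -530.8524,  204.3035]), 'tool_rot': array([[ 0.9246,  0.3809, -0.0005],
       [ 0.3809, -0.9246,  0.0022],
       [ 0.0003, -0.0023, -1.    ]]), 'force': array([-0.0618,  0.0963, -1.3788]), 'wrist_torque': array([0.0433, 0.0298, 0.0314]), 'finger_force': 0.0, 'finger_gap': 0.9987458478365755} 18.8
scene {'fx': 606.6473996261468, 'fy': 606.6473996261468, 'cx': 317.8955654476757, 'cy': 238.69241645455753, 'R': array([[ 0.2024,  0.9793,  0.0086],
       [ 0.4592, -0.0871, -0.8841],
       [-0.865 ,  0.1829, -0.4673]]), 't': array([-181.7444, -179.3283, 1493.6009])}
top {'fx': 491.59891632313247, 'fy': 491.59891632313247, 'cx': 309.0602456987777, 'cy': 239.70404738280695, 'R': array([[ 0.0014, -1.    ,  0.0089],
       [-0.9867, -0.0028, -0.1625],
       [ 0.1625, -0.0086, -0.9867]]), 't': array([ 86.7668, 515.3056, 852.4775])}
wrist {'fx': 349.1167246088233, 'fy': 349.1167246088233, 'cx': 323.9657374485925, 'cy': 232.12819287723488, 'tool_from_camera': array([[  -0.0008,   -0.9602,   -0.2793,   80.4948],
       [   1.    ,   -0.0008,   -0.0001,   -1.6713],
       [  -0.0002,   -0.2793,    0.9602, -180.2549],
       [   0.    ,    0.    ,    0.    ,    1.    ]])}
```

View pics/top0.png

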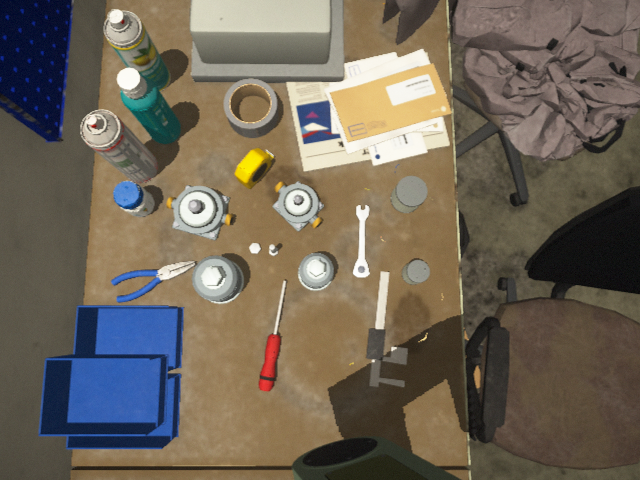

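View pics/scene0.png

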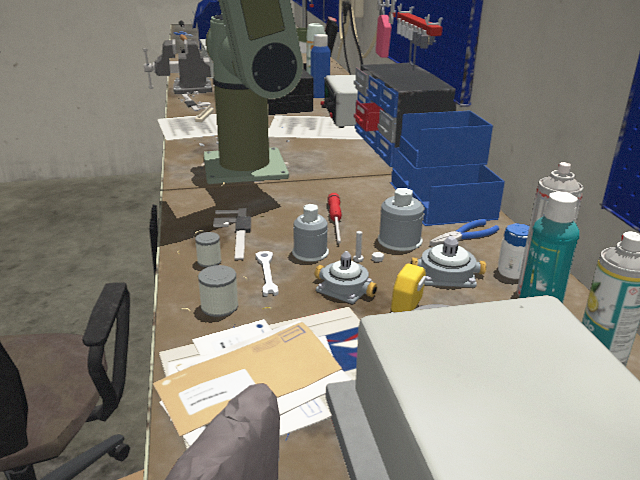

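The top view shows the large base at about (198,208) and the small base at (299,203). The large bell's boss is at (217,270) and the small one's at (317,268). The large element is at (410,190) and the small element at (416,271). The scene view confirms this, and all parts are upright.

```bash
cat > h.py <<'E'
from rig import arm
import cv2,numpy as np
np.set_printoptions(precision=2,suppress=True)
def cam(name,obs=None):
    c=arm.calibration(name);K=np.array([[c['fx'],0,c['cx']],[0,c['fy'],c['cy']],[0,0,1]])
    if name!='wrist': return K,c['R'],-c['R'].T@c['t']
    T=c['tool_from_camera'];Rw=obs['tool_rot']@T[:3,:3]
    return K,Rw.T,obs['tool_rot']@T[:3,3]+obs['tcp_pos']
def onplane(C,px,z):
    K,R,o=C;d=R.T@np.linalg.solve(K,[px[0],px[1],1.]);return o+d*(z-o[2])/d[2]
def proj(C,X):
    K,R,o=C;p=K@(R@(np.array(X,float)-o));return p[:2]/p[2]
def twoview(C1,p1,C2,p2):
    A=[];b=[]
    for C,p in((C1,p1),(C2,p2)):
        d=C[1].T@np.linalg.solve(C[0],[p[0],p[1],1.]);d/=np.linalg.norm(d);P=np.eye(3)-np.outer(d,d);A.append(P);b.append(P@C[2])
    return np.linalg.lstsq(np.vstack(A),np.hstack(b),rcond=None)[0]
def snap(name,f):
    o=arm.get_obs();im=arm.get_image(name)[:,:,::-1].copy();cv2.imwrite(f"pics/{f}.png",im);return o,im
def totool(o,d): return o['tool_rot'].T@np.asarray(d)/10  # world mm -> tool cm
E
python3 - <<'E'
from h import *
C=cam('top')
for n,p,z in[('LB',(197,206),70),('SB',(298,200),70),('Lbell',(217,269),104),('Sbell',(317,267),94),('Lel',(411,189),60),('Sel',(416,269),50)]:
    print(n,onplane(C,p,z),np.hypot(*onplane(C,p,z)[:2]))
im=cv2.imread('pics/top0.png');a=cv2.resize(im[160:310,150:450],None,fx=2.6,fy=2.6,interpolation=cv2.INTER_CUBIC);cv2.imwrite('pics/topc.png',a)
E
```

```text
LB [570.6  287.36  70.  ] 638.8759199440642
SB [582.21 107.94  70.  ] 592.1275273504264
Lbell [454.8  242.22 104.  ] 515.2783702184228
Sbell [459.63  74.78  94.  ] 465.67812941603296
Lel [605.95 -96.95  60.  ] 613.6551868665731
Sel [ 461.22 -103.36   50.  ] 472.6624993013441
```

View pics/topc.png

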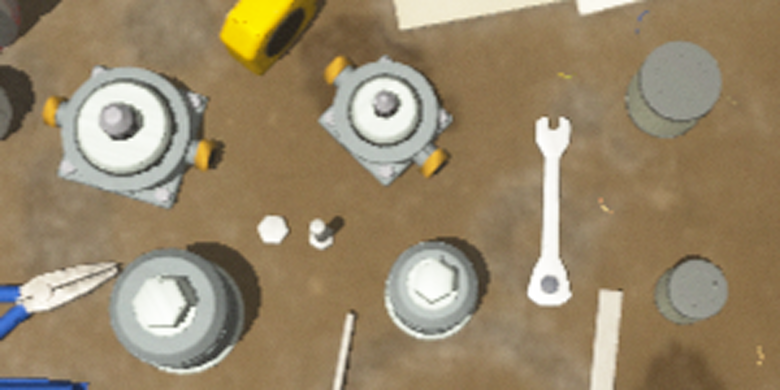

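The zoomed crop gives the tube tips at full-image (195.8,205.4) and (298.5,199.2), the bosses at (212.5,276) and (317.7,268.5), and the element tops at (412.3,190.4) and (418.8,271.2). Next I move over the large element.

Request:
{"fn": "move_arm", "kwargs": {
  "series": [
    [0,0,0,3.25,-1.59,0,1],
    [0,0,0,3.25,-1.59,0,1],
    [0,0,0,3.25,-1.59,0,1],
    [0,0,0,3.25,-1.59,0,1],
    [0,0,0,3.25,-1.59,0,1],
    [0,0,0,3.25,-1.59,0,1],
    [0,0,0,3.25,-1.59,0,1],
    [0,0,0,3.25,-1.59,0,1]
  ]
}}

```text
time_s: 0.82
tcp_pos: [411.7, -313.3, 205.2]
tool_rot: [[0.925, 0.381, -0.0], [0.381, -0.925, 0.0], [-0.0, -0.0, -1.0]]
force: [0.5, -0.6, 0.4]
finger_gap: 0.997
finger_force: 0.0
```

Request:
{"fn": "move_arm", "kwargs": {
  "series": [
    [0,0,0,3.25,-1.59,0,1],
    [0,0,0,3.25,-1.59,0,1],
    [0,0,0,3.25,-1.59,0,1],
    [0,0,0,3.25,-1.59,0,1],
    [0,0,0,3.25,-1.59,0,1],
    [0,0,0,3.25,-1.59,0,1],
    [0,0,0,3.25,-1.59,0,1],
    [0,0,0,3.25,-1.59,0,1]
  ]
}}

```text
time_s: 1.48
tcp_pos: [603.6, -96.7, 205.0]
tool_rot: [[0.925, 0.381, -0.001], [0.381, -0.925, 0.0], [-0.001, -0.0, -1.0]]
force: [-0.3, -0.2, -0.5]
finger_gap: 1.001
finger_force: 0.0
```

```bash
sleep 1
python3 - <<'E'
from h import *
o,im=snap('wrist','w1');print(o['time_s'],o['tcp_pos'],o['tool_rot'],o['joints'])
E
```

```text
1.4833 [603.58 -96.65 205.01] [[ 0.92  0.38 -0.  ]
 [ 0.38 -0.92  0.  ]
 [-0.   -0.   -1.  ]] [-0.3   0.28  1.45 -0.    1.41  0.88]
```

View pics/w1.png

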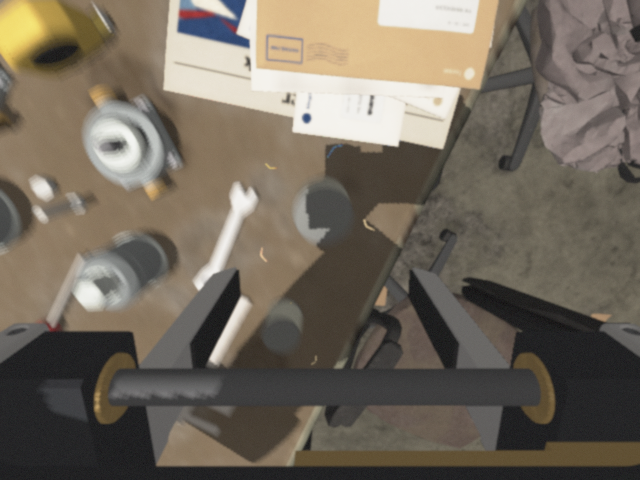

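The wrist view shows the large element partly shaded at about (323,207), with its top spanning columns 294–352 and the upper edge at row 178. The small element is at about (282,325).

Run:
```python
from h import *
o=arm.get_obs();C=cam('wrist',o)
print(proj(C,[603.6,-96.7,60]))
im=cv2.imread('pics/w1.png')
c=im[160:260,270:375];g=cv2.createCLAHE(4,(4,4)).apply(cv2.cvtColor(c,cv2.COLOR_BGR2GRAY))
gam=(255*(c/255.)**.5).astype('uint8')
cv2.imwrite('pics/w1c.png',cv2.resize(np.hstack([gam,cv2.merge([g]*3)]),None,fx=3.6,fy=3.6,interpolation=cv2.INTER_CUBIC))
for p in[(323,207),(294,207),(352,207),(323,178)]:print(p,onplane(C,p,60))
T=cam('top')
print(onplane(T,(412.3,190.4),60),onplane(T,(418.8,271.2),50))
```

```text
[329.88 224.33]
(323, 207) [616.76 -84.04  60.  ]
(294, 207) [606.14 -58.6   60.  ]
(352, 207) [ 627.37 -109.48   60.  ]
(323, 178) [642.11 -73.5   60.  ]
[603.34 -99.23  60.  ] [ 457.29 -108.24   50.  ]
```

View pics/w1c.png

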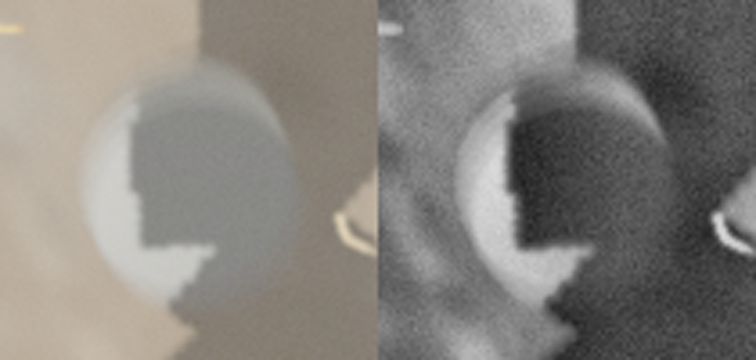

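Run:
```python
from h import *
o,im=snap('wrist','w2');print(o['time_s'],o['tcp_pos'],o['dq'])
C=cam('wrist',o);T=cam('top');print(onplane(C,(323.1,216.7),60), proj(C,[604,-97,60]))
c=im[120:280,200:410];gam=(255*(c/255.)**.5).astype('uint8')
o,t=snap('top','t2');t=(255*(t/255.)**.5).astype('uint8')[170:290,380:450]
cv2.imwrite('pics/w2c.png',np.hstack([cv2.resize(gam,(525,400),interpolation=2),cv2.resize(t,(233,400),interpolation=2)]))
```

```text
1.5333 [607.32 -91.25 204.99] [-0.06 -0.05  0.07 -0.05  0.03 -0.12]
[608.05 -87.77  60.  ] [330.33 224.07]
```

View pics/w2c.png

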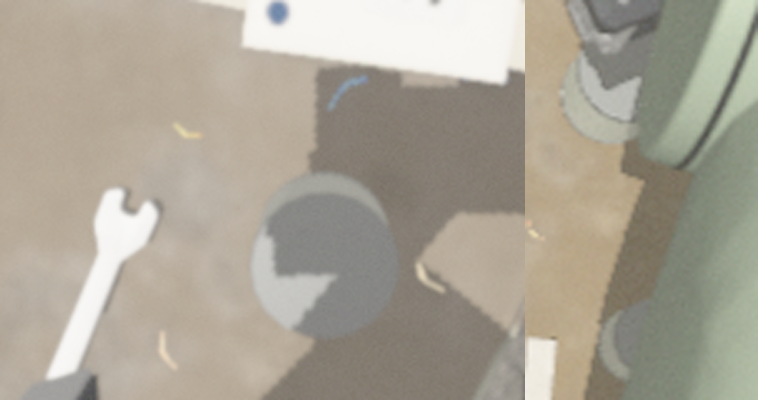

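The settled view puts the large element's top disc centre at about (330,226), i.e. (602.6,-98), which agrees with the top camera's (603,-99). I grasp it now.

Request:
{"fn": "move_arm", "kwargs": {
  "series": [
    [0,0,0,0,0,0,1],
    [0,0,0,0,0,0,1],
    [0,0,0,0,0,3.5,1],
    [0,0,0,0,0,3.5,1],
    [0,0,0,0,0,3.5,1],
    [0,0,0,0,0,3.5,1],
    [0,0,0,0,0,3,1],
    [0,0,0,0,0,1.5,1]
  ]
}}

```text
time_s: 2.3
tcp_pos: [598.6, -99.0, 16.0]
tool_rot: [[0.926, 0.378, -0.007], [0.378, -0.926, 0.002], [-0.006, -0.005, -1.0]]
force: [-0.4, 0.8, -1.1]
finger_gap: 0.999
finger_force: 0.0
```

Request:
{"fn": "move_arm", "kwargs": {
  "series": [
    [0,0,0,0,0,0,0.3],
    [0,0,0,0,0,0,0.1],
    [0,0,0,0,0,0,-0.3],
    [0,0,0,0,0,0,-0.3],
    [0,0,0,0,0,0,-0.3],
    [0,0,0,0,0,0,-0.3],
    [0,0,0,0,0,0,-0.3],
    [0,0,0,0,0,0,-0.3]
  ],
  "force": 20
}}

```text
time_s: 2.97
tcp_pos: [604.0, -98.6, 22.0]
tool_rot: [[0.925, 0.381, 0.002], [0.381, -0.925, -0.001], [0.002, 0.002, -1.0]]
force: [-1.3, -0.2, 6.3]
finger_gap: 0.593
finger_force: 20.0
```

Request:
{"fn": "move_arm", "kwargs": {
  "series": [
    [0,0,0,0,0,-1,-0.3],
    [0,0,0,0,0,-2.5,-0.3],
    [0,0,0,0,0,-3.5,-0.3],
    [0,0,0,0,0,-3.5,-0.3],
    [0,0,0,0,0,-3.5,-0.3],
    [0,0,0,0.2,-1.5,0,-0.3],
    [0,0,0,0.3,-2.5,0,-0.3],
    [0,0,0,0.35,-3.5,0,-0.3]
  ]
}}

```text
time_s: 3.63
tcp_pos: [582.9, -26.8, 161.6]
tool_rot: [[0.926, 0.378, 0.003], [0.378, -0.926, -0.001], [0.002, 0.002, -1.0]]
force: [0.4, 0.3, -0.5]
finger_gap: 0.593
finger_force: 20.0
```

Request:
{"fn": "move_arm", "kwargs": {
  "series": [
    [0,0,0,0.4,-3.7,0,-0.3],
    [0,0,0,0.4,-3.7,0,-0.3],
    [0,0,0,0.4,-3.7,0,-0.3],
    [0,0,0,0.4,-3.7,0,-0.3],
    [0,0,0,0.4,-3.7,0,-0.3],
    [0,0,0,0.4,-3.7,0,-0.3],
    [0,0,0,0.4,-3.7,0,-0.3],
    [0,0,0,0.4,-2.5,0,-0.3]
  ]
}}

```text
time_s: 4.3
tcp_pos: [501.3, 252.0, 160.2]
tool_rot: [[0.924, 0.383, -0.001], [0.383, -0.924, 0.001], [-0.001, -0.001, -1.0]]
force: [0.0, 0.0, -1.2]
finger_gap: 0.593
finger_force: 20.0
```

Request:
{"fn": "move_arm", "kwargs": {
  "series": [
    [0,0,0,0.2,-1.2,0,-0.3],
    [0,0,0,0,0,0,-0.3],
    [0,0,0,0,0,0,-0.3],
    [0,0,0,0,0,0,-0.3],
    [0,0,0,0,0,0,-0.3],
    [0,0,0,0,0,0,-0.3],
    [0,0,0,0,0,0,-0.3]
  ]
}}

```text
time_s: 4.88
tcp_pos: [501.4, 259.7, 160.4]
tool_rot: [[0.925, 0.379, 0.0], [0.379, -0.925, -0.0], [-0.0, 0.0, -1.0]]
force: [0.6, -0.3, -1.3]
finger_gap: 0.591
finger_force: 20.0
```

Run:
```python
from h import *
o,im=snap('wrist','w3');print(o['time_s'],o['tcp_pos'],o['dq'],o['finger_gap'])
C=cam('wrist',o);print(proj(C,[571.6,289.5,70]),proj(C,[583.5,107,70]))
im=(255*(im/255.)**.7).astype('uint8');cv2.imwrite('pics/w3g.png',im)
```

```text
4.8833 [501.38 259.68 160.45] [0.01 0.   0.   0.   0.   0.  ] 0.5910715713210944
[324.82 136.43] [543.06 212.17]
```

View pics/w3g.png

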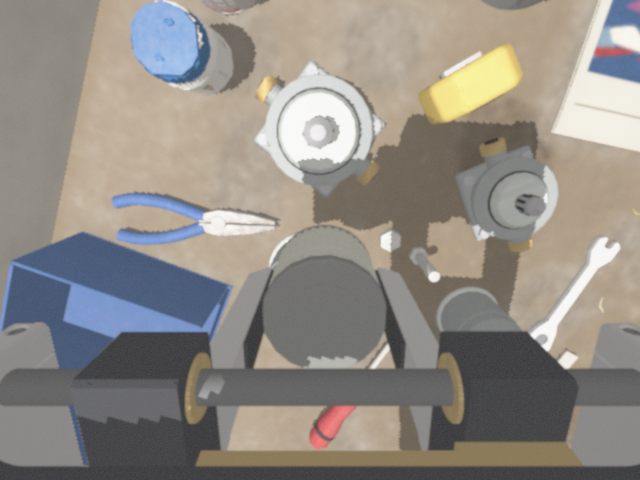

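The wrist view shows the large tube's tip at about (318,131) and its spigot centre at about (319,131). The small tube's tip is at about (533,206). The held element's top disc spans columns 263–386.

Run:
```python
from h import *
o=arm.get_obs();C=cam('wrist',o)
im=cv2.imread('pics/w3.png');g=(255*(im/255.)**.6).astype('uint8')
R=lambda a:cv2.resize(a,(399,399),interpolation=2)
cv2.imwrite('pics/w3c.png',np.hstack([R(g[65:198,255:388]),R(g[135:268,450:583])]))
for p,z in[((318,131),70),((319,131.5),42),((533,206),70)]:print(p,onplane(C,p,z))
for z in(196,198,200):print(z,onplane(C,(263,312),z),onplane(C,(386,312),z),onplane(C,(324.5,368),z))
```

```text
(318, 131) [573.25 295.93  70.  ]
(319, 131.5) [572.99 295.43  42.  ]
(533, 206) [584.8 117.3  70. ]
196 [489.93 287.54 196.  ] [511.47 234.88 196.  ] [472.55 249.68 196.  ]
198 [491.11 287.6  198.  ] [512.35 235.67 198.  ] [473.97 250.27 198.  ]
200 [492.29 287.67 200.  ] [513.23 236.46 200.  ] [475.39 250.85 200.  ]
```

View pics/w3c.png

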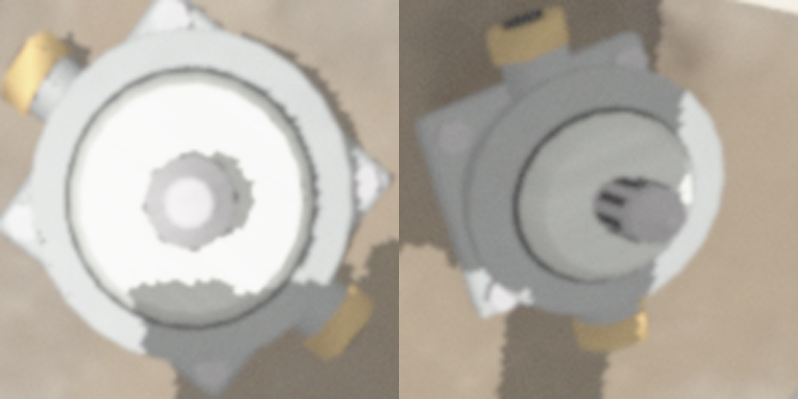

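In the zoomed crop the large tip is at (318.3,132.3) with its spigot ring centred at (318.3,130.8). The small tip is at (535.3,205) with its ring at (518,200). I cross-check these against the top and scene views.

Run:
```python
from h import *
o=arm.get_obs();C=cam('wrist',o);T=cam('top');S=cam('scene')
print('W tip/ring L',onplane(C,(318.3,132.3),70),onplane(C,(318.3,130.8),30))
print('W tip/ring S',onplane(C,(535.3,205),70),onplane(C,(518,200),30))
print('T tip/spigot L',onplane(T,(195.8,205.4),70),onplane(T,(197.3,208.8),42))
print('T tip/spigot S',onplane(T,(298.5,199.2),70),onplane(T,(150+384/2.6,160+110/2.6),42))
for n,a,b in[('L',(573,295,70),(571.6,289.5,70)),('S',(585,115,70),(583.5,107,70))]:print(n,proj(S,a),proj(S,b))
im=cv2.imread('pics/scene0.png');g=im[215:295,310:500]
cv2.imwrite('pics/s0c.png',cv2.resize(g,None,fx=4.2,fy=4.2,interpolation=2))
```

```text
W tip/ring L [572.47 295.37  70.  ] [573.21 296.33  30.  ]
W tip/ring S [586.18 116.04  70.  ] [585.85 106.97  30.  ]
T tip/spigot L [571.69 289.53  70.  ] [571.93 292.89  42.  ]
T tip/spigot S [583.68 107.06  70.  ] [584.8  108.89  42.  ]
L [451.05 236.41] [447.65 236.32]
S [348.89 249.49] [343.84 249.5 ]
```

View pics/s0c.png

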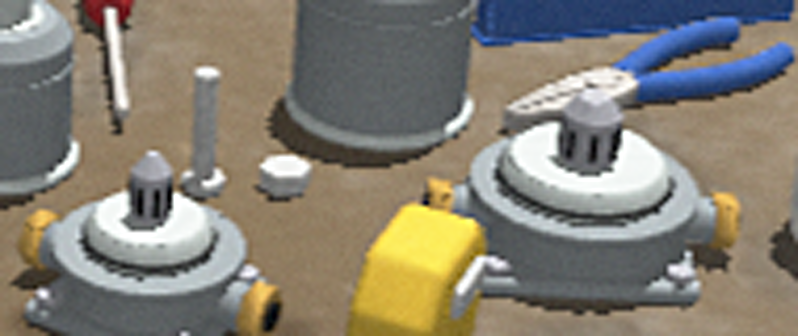

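Scene tips are at (450.7,236.9) and (346.2,251.7). Together the views put the large base at about (572.3,294) and the small base at about (585,110). I descend over the large tube and watch the forces.

Request:
{"fn": "move_arm", "kwargs": {
  "series": [
    [0,0,0,2.5,-0.17,0,-0.3],
    [0,0,0,3.2,-0.2,0,-0.3],
    [0,0,0,2.2,-0.1,2,-0.3],
    [0,0,0,0,0,2.5,-0.3],
    [0,0,0,0,0,1.5,-0.3],
    [0,0,0,0,0,0,-0.3],
    [0,0,0,0,0,0,-0.3],
    [0,0,0,0,0,0,-0.3]
  ]
}}

```text
time_s: 5.6
tcp_pos: [572.9, 295.3, 101.6]
tool_rot: [[0.925, 0.381, 0.002], [0.381, -0.925, 0.001], [0.002, 0.0, -1.0]]
force: [0.9, -0.6, -0.6]
finger_gap: 0.594
finger_force: 20.0
```

Request:
{"fn": "move_arm", "kwargs": {
  "series": [
    [0,0,0,0,0,0.5,-0.3],
    [0,0,0,0,0,0.5,-0.3],
    [0,0,0,0,0,0.4,-0.3],
    [0,0,0,0,0,0.4,-0.3],
    [0,0,0,0,0,0,-0.3],
    [0,0,0,0,0,0,-0.3]
  ]
}}

```text
time_s: 6.1
tcp_pos: [571.7, 295.2, 82.0]
tool_rot: [[0.925, 0.381, -0.001], [0.381, -0.925, -0.0], [-0.001, -0.0, -1.0]]
force: [-1.0, 0.3, -0.5]
finger_gap: 0.589
finger_force: 20.0
```

Run:
```python
from h import *
o,im=snap('wrist','w4');print(o['time_s'],o['tcp_pos'],o['force'],o['wrist_torque'])
snap('scene','s4')
```

```text
6.1 [571.71 295.21  81.99] [-0.97  0.26 -0.51] [ 0.02 -0.01  0.  ]
```

No contact, and the underside is 8 mm below the tip, so it is on the tube. I lower it to the seat.

Request:
{"fn": "move_arm", "kwargs": {
  "series": [
    [0,0,0,0,0,0.5,-0.3],
    [0,0,0,0,0,0.5,-0.3],
    [0,0,0,0,0,0.4,-0.3],
    [0,0,0,0,0,0.2,-0.3],
    [0,0,0,0,0,0.2,-0.3],
    [0,0,0,0,0,0.1,-0.3],
    [0,0,0,0,0,0,-0.3],
    [0,0,0,0,0,0,-0.3]
  ]
}}

```text
time_s: 6.87
tcp_pos: [571.8, 295.2, 64.2]
tool_rot: [[0.925, 0.381, -0.001], [0.381, -0.925, -0.0], [-0.001, 0.0, -1.0]]
force: [-4.1, -1.1, 5.7]
finger_gap: 0.593
finger_force: 20.0
```

Seated (underside at about 42 mm, 5.7 N). I release, retreat and stop on the way to look at the small base.

Request:
{"fn": "move_arm", "kwargs": {
  "series": [
    [0,0,0,0,0,-0.1,0.0],
    [0,0,0,0,0,0,0.5],
    [0,0,0,0,0,0,0.6],
    [0,0,0,0,0,0,0.6],
    [0,0,0,0,0,-1,0.6],
    [0,0,0,0,0,-3,0.6],
    [0,0,0,0,0,-3.5,0.6],
    [0,0,0,0,0,-3.5,0.6]
  ]
}}

```text
time_s: 7.53
tcp_pos: [571.5, 295.1, 175.3]
tool_rot: [[0.925, 0.381, -0.002], [0.381, -0.925, -0.001], [-0.002, -0.0, -1.0]]
force: [-0.2, 1.1, 0.4]
finger_gap: 0.798
finger_force: 0.0
```

Request:
{"fn": "move_arm", "kwargs": {
  "series": [
    [0,0,0,-1,1.3,-3,0.6],
    [0,0,0,-2.4,3,0,0.6],
    [0,0,0,-2.6,3.2,0,0.6],
    [0,0,0,-2.6,3.2,0,0.6],
    [0,0,0,-2.4,3,0,0.6],
    [0,0,0,-1.5,2.2,0,0.6],
    [0,0,0,-0.5,0.5,0,0.6]
  ]
}}

```text
time_s: 8.12
tcp_pos: [513.9, 90.7, 205.4]
tool_rot: [[0.926, 0.377, 0.001], [0.377, -0.926, -0.001], [0.0, 0.002, -1.0]]
force: [0.3, -0.0, 0.9]
finger_gap: 0.801
finger_force: 0.0
```

Request:
{"fn": "move_arm", "kwargs": {
  "series": [
    [0,0,0,0,0,0,0.6],
    [0,0,0,0,0,0,0.6],
    [0,0,0,0,0,0,0.6],
    [0,0,0,0,0,0,0.6],
    [0,0,0,0,0,0,0.6]
  ]
}}

```text
time_s: 8.53
tcp_pos: [514.6, 95.4, 204.3]
tool_rot: [[0.924, 0.383, -0.0], [0.383, -0.924, 0.0], [-0.0, -0.0, -1.0]]
force: [0.4, -0.1, 0.3]
finger_gap: 0.799
finger_force: 0.0
```

Run:
```python
from h import *
o,im=snap('wrist','w5');print(o['time_s'],o['tcp_pos'],o['dq'],o['force'])
C=cam('wrist',o);print(proj(C,[585,110,70]),proj(C,[585,110,30]),proj(C,[571.8,295.2,102]))
g=(255*(im/255.)**.6).astype('uint8');cv2.imwrite('pics/w5g.png',g)
```

```text
8.5333 [514.64  95.4  204.34] [-0. -0.  0. -0.  0. -0.] [ 0.37 -0.14  0.35]
[341.27 142.39] [339.34 141.07] [105.8   61.95]
```

View pics/w5g.png

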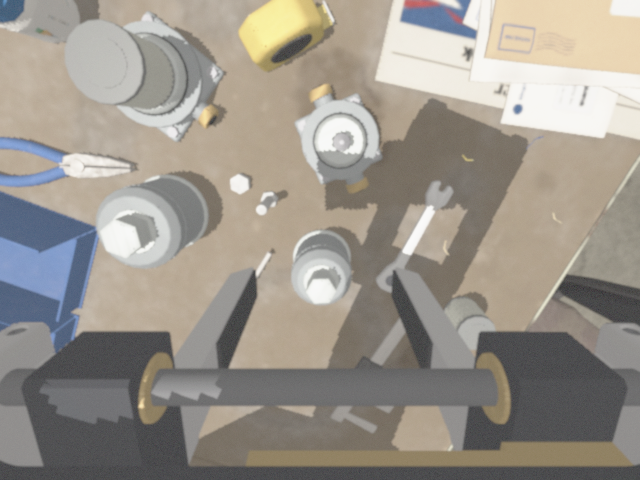

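The large element is seated where predicted, at (106,63). The small tube's tip is at (341,141.5), which confirms about (585.5,110). The small boss is at about (321,284), the large boss at (126,232) and the small element at about (468,318). I go to the small element.

Run:
```python
from h import *
o=arm.get_obs();C=cam('wrist',o);T=cam('top')
print(onplane(C,(341,141.5),70),'sbell',onplane(C,(321,284),94),onplane(T,(317.7,268.5),94),'lbell',onplane(C,(126,232),104),onplane(T,(212.5,276),104),'sel',onplane(C,(468,318),50))
im=cv2.imread('pics/top0.png');c=im[245:300,390:445]
cv2.imwrite('pics/x.png',c)
hsv=cv2.cvtColor(c,cv2.COLOR_BGR2HSV);m=(hsv[...,1]<45).astype('uint8')*255
n,l,st,ce=cv2.connectedComponentsWithStats(m);i=1+st[1:,4].argmax();print(st[i],ce[i])
print(totool(o,[457.3-o['tcp_pos'][0],-108.2-o['tcp_pos'][1],0]))
```

```text
[585.51 110.36  70.  ] sbell [463.93  79.11  94.  ] [457.08  73.6   94.  ] lbell [449.72 249.58 104.  ] [443.07 249.34 104.  ] sel [468.63 -89.36  50.  ]
[ 12  15  28  24 482] [26.11 26.6 ]
[-13.08  16.61  -0.  ]
```

Request:
{"fn": "move_arm", "kwargs": {
  "series": [
    [0,0,0,-1,1.3,0,0.8],
    [0,0,0,-2.4,3,0,0.8],
    [0,0,0,-2.6,3.4,0,0.8],
    [0,0,0,-2.6,3.4,0,0.8],
    [0,0,0,-2.4,3,0,0.8],
    [0,0,0,-1.5,2,0,0.8],
    [0,0,0,-0.5,0.4,0,0.8],
    [0,0,0,0,0,0,0.8]
  ]
}}

```text
time_s: 9.25
tcp_pos: [457.4, -106.6, 204.4]
tool_rot: [[0.926, 0.378, -0.0], [0.378, -0.926, 0.0], [0.0, -0.0, -1.0]]
force: [0.4, 0.4, 0.5]
finger_gap: 0.901
finger_force: 0.0
```

Request:
{"fn": "move_arm", "kwargs": {
  "series": [
    [0,0,0,0,0,0,0.8],
    [0,0,0,0,0,0,0.8],
    [0,0,0,0,0,0,0.8],
    [0,0,0,0,0,0,0.8]
  ]
}}

```text
time_s: 9.58
tcp_pos: [458.0, -104.5, 204.4]
tool_rot: [[0.924, 0.383, -0.0], [0.383, -0.924, 0.0], [0.0, -0.0, -1.0]]
force: [-1.0, -0.7, -0.1]
finger_gap: 0.9
finger_force: 0.0
```

Run:
```python
from h import *
o,im=snap('wrist','w6');print(o['time_s'],o['tcp_pos'],o['dq'])
C=cam('wrist',o);print(proj(C,[457,-107,50]))
c=(255*(im/255.)**.5).astype('uint8')[165:285,250:410];w5=cv2.imread('pics/w5.png')
w5=(255*(w5/255.)**.8).astype('uint8')
R=lambda a:cv2.resize(a,(400,300),interpolation=2)
cv2.imwrite('pics/w6c.png',np.vstack([np.hstack([R(c),R(w5[225:315,260:380])]),np.hstack([R(w5[180:270,66:186]),R(w5[95:185,280:400])])]))
```

```text
9.5833 [ 458.   -104.45  204.41] [-0.01 -0.   -0.   -0.    0.   -0.  ]
[327.72 217.59]
```

View pics/w6c.png

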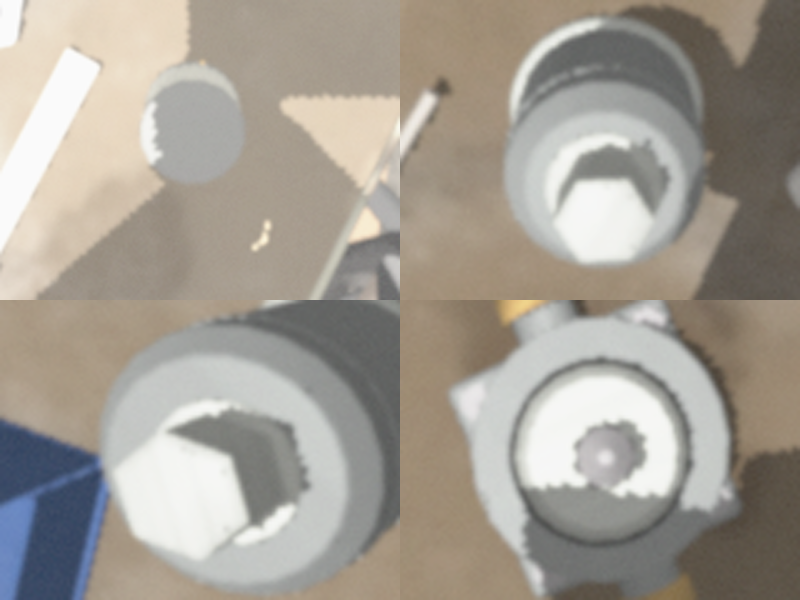

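The small element's disc centre is at (327,218), matching (457,-107). The small tip at (341.8,142.4) confirms (585.1,109.8). The small hexagon has a horizontal top edge, so gripping it needs a turn of about 30°. The large hexagon needs about −10°. I grasp the small element.

Request:
{"fn": "move_arm", "kwargs": {
  "series": [
    [0,0,0,-0.17,0.14,1.5,0.8],
    [0,0,0,0,0,3.5,0.8],
    [0,0,0,0,0,3.5,0.8],
    [0,0,0,0,0,3.5,0.8],
    [0,0,0,0,0,3.1,0.8],
    [0,0,0,0,0,2.5,0.8],
    [0,0,0,0,0,1,0.8],
    [0,0,0,0,0,0,0.8]
  ]
}}

```text
time_s: 10.3
tcp_pos: [454.3, -106.2, 16.0]
tool_rot: [[0.924, 0.382, -0.006], [0.382, -0.924, 0.003], [-0.004, -0.005, -1.0]]
force: [0.2, -0.4, 0.6]
finger_gap: 0.897
finger_force: 0.0
```

Request:
{"fn": "move_arm", "kwargs": {
  "series": [
    [0,0,0,0,0,0,0.4],
    [0,0,0,0,0,0,0.1],
    [0,0,0,0,0,0,-0.1],
    [0,0,0,0,0,0,-0.5],
    [0,0,0,0,0,0,-0.5],
    [0,0,0,0,0,0,-0.5],
    [0,0,0,0,0,0,-0.5],
    [0,0,0,0,0,0,-0.5]
  ]
}}

```text
time_s: 10.97
tcp_pos: [456.9, -107.8, 18.8]
tool_rot: [[0.925, 0.381, 0.001], [0.381, -0.925, -0.0], [0.0, 0.0, -1.0]]
force: [0.5, 0.4, 2.4]
finger_gap: 0.421
finger_force: 20.0
```

Run:
```python
from h import *
o=arm.get_obs();print(o['tcp_pos'],o['dq'],o['finger_gap']*94,o['force'],totool(o,[585.1-o['tcp_pos'][0],109.8-o['tcp_pos'][1],0]))
```

```text
[ 456.87 -107.78   18.84] [-0.  0. -0. -0.  0. -0.] 39.59524389241518 [0.49 0.38 2.36] [ 20.14 -15.23   0.  ]
```

Request:
{"fn": "move_arm", "kwargs": {
  "series": [
    [0,0,0,0,0,-1,-0.5],
    [0,0,0,0,0,-2.5,-0.5],
    [0,0,0,0,0,-3.5,-0.5],
    [0,0,0,0.5,-0.4,-3,-0.5],
    [0,0,0,2,-1.5,-2,-0.5],
    [0,0,0,3,-2.25,-1,-0.5],
    [0,0,0,3.2,-2.4,0,-0.5],
    [0,0,0,3.2,-2.4,0,-0.5]
  ]
}}

```text
time_s: 11.63
tcp_pos: [534.0, 21.4, 150.6]
tool_rot: [[0.925, 0.38, 0.003], [0.38, -0.925, -0.001], [0.003, 0.002, -1.0]]
force: [0.1, -0.6, -1.3]
finger_gap: 0.422
finger_force: 20.0
```

Request:
{"fn": "move_arm", "kwargs": {
  "series": [
    [0,0,0,3.2,-2.4,0,-0.5],
    [0,0,0,2.5,-1.9,0,-0.5],
    [0,0,0,1.6,-1.25,0,-0.5],
    [0,0,0,0.94,-0.73,0,-0.5],
    [0,0,0,0,0,1.5,-0.5],
    [0,0,0,0,0,2,-0.5],
    [0,0,0,0,0,1.5,-0.5],
    [0,0,0,0,0,0,-0.5]
  ]
}}

```text
time_s: 12.3
tcp_pos: [581.1, 109.1, 94.6]
tool_rot: [[0.925, 0.381, -0.008], [0.381, -0.925, -0.001], [-0.008, -0.003, -1.0]]
force: [-0.8, 0.5, -1.0]
finger_gap: 0.424
finger_force: 20.0
```

Request:
{"fn": "move_arm", "kwargs": {
  "series": [
    [0,0,0,0,0,0,-0.5],
    [0,0,0,0,0,0,-0.5],
    [0,0,0,0,0,0,-0.5]
  ]
}}

```text
time_s: 12.55
tcp_pos: [586.0, 109.5, 100.1]
tool_rot: [[0.925, 0.38, 0.003], [0.38, -0.925, 0.0], [0.003, 0.001, -1.0]]
force: [-0.3, 0.3, -1.1]
finger_gap: 0.422
finger_force: 20.0
```

Request:
{"fn": "move_arm", "kwargs": {
  "series": [
    [0,0,0,0,0,0.5,-0.5],
    [0,0,0,0,0,0.5,-0.5],
    [0,0,0,0,0,0.4,-0.5],
    [0,0,0,0,0,0.4,-0.5],
    [0,0,0,0,0,0,-0.5],
    [0,0,0,0,0,0,-0.5],
    [0,0,0,0,0,0,-0.5]
  ]
}}

```text
time_s: 13.13
tcp_pos: [584.8, 109.9, 80.3]
tool_rot: [[0.925, 0.381, -0.0], [0.381, -0.925, 0.0], [-0.0, -0.0, -1.0]]
force: [0.0, 0.2, -1.5]
finger_gap: 0.419
finger_force: 20.0
```

Request:
{"fn": "move_arm", "kwargs": {
  "series": [
    [0,0,0,0,0,0.5,-0.5],
    [0,0,0,0,0,0.5,-0.5],
    [0,0,0,0,0,0.4,-0.5],
    [0,0,0,0,0,0.3,-0.5],
    [0,0,0,0,0,0.2,-0.5],
    [0,0,0,0,0,0.1,-0.5],
    [0,0,0,0,0,0,-0.5],
    [0,0,0,0,0,0,-0.5]
  ]
}}

```text
time_s: 13.8
tcp_pos: [584.5, 109.9, 60.9]
tool_rot: [[0.925, 0.381, -0.001], [0.381, -0.925, 0.0], [-0.001, -0.0, -1.0]]
force: [-2.6, 0.1, 3.8]
finger_gap: 0.42
finger_force: 20.0
```

Seated. I release, lift and go above the small bell, then measure its hexagon by contour.

Request:
{"fn": "move_arm", "kwargs": {
  "series": [
    [0,0,0,0,0,-0.1,0.0],
    [0,0,0,0,0,0,0.3],
    [0,0,0,0,0,0,0.3],
    [0,0,0,0,0,-1,0.3],
    [0,0,0,0,0,-2.5,0.3],
    [0,0,0,0,0,-3.5,0.3],
    [0,0,0,0,0,-3.5,0.3],
    [0,0,0,0,0,-3.5,0.3]
  ]
}}

```text
time_s: 14.47
tcp_pos: [584.6, 109.8, 203.4]
tool_rot: [[0.925, 0.381, 0.0], [0.381, -0.925, 0.0], [0.0, 0.0, -1.0]]
force: [1.0, 0.8, 1.3]
finger_gap: 0.651
finger_force: 0.0
```

Request:
{"fn": "move_arm", "kwargs": {
  "series": [
    [0,0,0,-1.5,-0.2,-0.5,0.3],
    [0,0,0,-3,-0.4,0,0.3],
    [0,0,0,-3.5,-0.5,0,0.3],
    [0,0,0,-3,-0.4,0,0.3],
    [0,0,0,-1.8,-0.24,0,0.3],
    [0,0,0,0,0,0,0.3],
    [0,0,0,0,0,0,0.3],
    [0,0,0,0,0,0,0.3]
  ]
}}

```text
time_s: 15.13
tcp_pos: [461.1, 77.2, 207.4]
tool_rot: [[0.925, 0.381, 0.002], [0.381, -0.925, 0.0], [0.002, 0.001, -1.0]]
force: [-0.5, -0.1, -0.3]
finger_gap: 0.649
finger_force: 0.0
```

Request:
{"fn": "move_arm", "kwargs": {
  "series": [
    [0,0,0,0,0,0,0.3],
    [0,0,0,0,0,0,0.3],
    [0,0,0,0,0,0,0.3]
  ]
}}

```text
time_s: 15.38
tcp_pos: [460.6, 77.3, 206.4]
tool_rot: [[0.925, 0.381, -0.0], [0.381, -0.925, 0.0], [-0.0, -0.0, -1.0]]
force: [0.7, 0.0, 0.8]
finger_gap: 0.651
finger_force: 0.0
```

```bash
cat >> h.py <<'E'
def hexa(im,C,p0,z,r,thr=200):
    """bright hexagon top face near pixel p0 -> centre (world), edge normals in world, across flats"""
    g=cv2.cvtColor(im,cv2.COLOR_BGR2GRAY);m=((g>thr)*255).astype('uint8');x,y=map(int,p0)
    w=np.zeros_like(m);w[max(0,y-r):y+r,max(0,x-r):x+r]=255;m&=w
    cs,_=cv2.findContours(m,cv2.RETR_EXTERNAL,cv2.CHAIN_APPROX_NONE);c=max(cs,key=cv2.contourArea)
    hull=cv2.convexHull(c).reshape(-1,2);P=np.array([onplane(C,p,z)[:2] for p in hull])
    f=np.float32(P).reshape(-1,1,2);a,tri=0,0
    (cx,cy),rad=cv2.minEnclosingCircle(f)
    # width of hull by direction: minima mark the flats
    th=np.radians(np.arange(0,180,1));U=np.c_[np.cos(th),np.sin(th)];s=P@U.T;w=s.max(0)-s.min(0);mid=(s.max(0)+s.min(0))/2
    k=np.arange(60);best=k[np.argmin(w[k]+w[k+60]+w[k+120])]
    q=[best,best+60,best+120];cen=np.linalg.lstsq(U[q],mid[q],rcond=None)[0]
    return cen,(cx,cy),q,w[q],cv2.contourArea(c)
E
python3 - <<'E'
from h import *
o,im=snap('wrist','w7');print(o['time_s'],o['tcp_pos'],o['dq'],o['joints'])
C=cam('wrist',o);p=proj(C,[460,77,94]);print(p)
for t in(190,205,220,235):print(t,*hexa(im,C,p,94,45,t))
c=im[int(p[1])-60:int(p[1])+60,int(p[0])-80:int(p[0])+80];cv2.imwrite('pics/w7c.png',cv2.resize(c,(640,480),interpolation=2))
E
```

```text
15.3833 [460.55  77.29 206.35] [-0.   -0.    0.01  0.   -0.   -0.  ] [-0.02 -0.03  1.79  0.    1.38  1.16]
[325.98 227.7 ]
190 [455.35  80.39] (461.81964111328125, 79.8864517211914) [np.int64(55), np.int64(115), np.int64(175)] [39.76 39.73 22.28] 312.5
205 [448.4   79.55] (450.7052001953125, 79.6961669921875) [np.int64(6), np.int64(66), np.int64(126)] [ 9.31 27.39 25.06] 127.5
220 [448.18  75.17] (447.9307861328125, 75.57255554199219) [np.int64(23), np.int64(83), np.int64(143)] [ 4.63 12.09 11.51] 47.0
235 [448.3   75.18] (448.89410400390625, 75.72367858886719) [np.int64(30), np.int64(90), np.int64(150)] [3.56 8.49 9.34] 22.5
```

View pics/w7c.png

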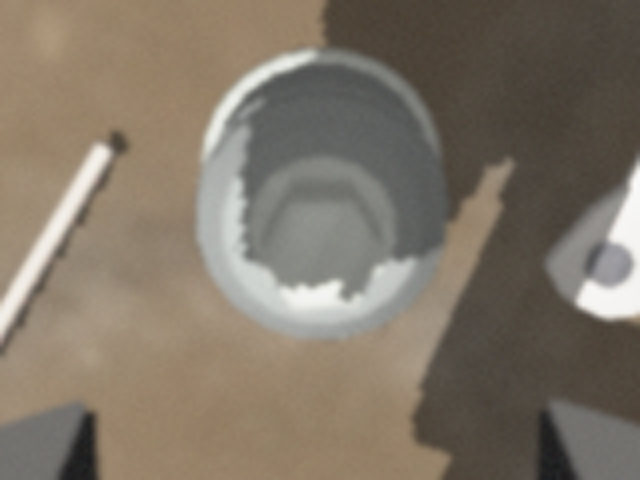

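The crop shows the shaded hexagon centred at about (320,248), which is pixel (325,229), with its top edge horizontal. So the boss is at (459.2,77.5), and the flats line up after a −30° turn.

Request:
{"fn": "move_arm", "kwargs": {
  "series": [
    [0,0,0,-0.13,-0.08,0,0.3],
    [0,0,-6,0,0,0,0.3],
    [0,0,-6,0,0,0,0.3],
    [0,0,-6,0,0,0,0.3],
    [0,0,-6,0,0,0,0.3],
    [0,0,-6,0,0,0,0.3],
    [0,0,0,0,0,2,0.2],
    [0,0,0,0,0,3.2,0.1]
  ]
}}

```text
time_s: 16.1
tcp_pos: [462.2, 77.5, 157.6]
tool_rot: [[0.61, 0.792, 0.01], [0.792, -0.61, -0.0], [0.006, 0.008, -1.0]]
force: [0.2, 0.3, -0.4]
finger_gap: 0.564
finger_force: 0.0
```

Request:
{"fn": "move_arm", "kwargs": {
  "series": [
    [0,0,0,0,0,3,0.1],
    [0,0,0,0,0,2.5,0.1],
    [0,0,0,0,0,1.6,0.1],
    [0,0,0,0,0,0.8,0.1],
    [0,0,0,0,0,0,0.1],
    [0,0,0,0,0,0,0.1],
    [0,0,0,0,0,0,0.1],
    [0,0,0,0,0,0,0.1]
  ]
}}

```text
time_s: 16.77
tcp_pos: [459.9, 77.4, 77.0]
tool_rot: [[0.61, 0.792, 0.003], [0.792, -0.61, -0.0], [0.002, 0.003, -1.0]]
force: [0.2, -0.5, 0.4]
finger_gap: 0.554
finger_force: 0.0
```

Run:
```python
from h import *
o,im=snap('wrist','w8');print(o['time_s'],o['tcp_pos'],o['dq'],o['force'],o['tool_rot'])
C=cam('wrist',o);print(proj(C,[459.2,77.5,94]))
g=(255*(im/255.)**.7).astype('uint8');cv2.imwrite('pics/w8g.png',g)
```

```text
16.7667 [459.87  77.44  77.01] [ 0. -0.  0. -0. -0.  0.] [ 0.23 -0.54  0.38] [[ 0.61  0.79  0.  ]
 [ 0.79 -0.61 -0.  ]
 [ 0.    0.   -1.  ]]
[326.76 296.12]
```

Request:
{"fn": "move_arm", "kwargs": {
  "series": [
    [0,0,0,0,0,0.25,0.1],
    [0,0,0,0,0,0,0.1],
    [0,0,0,0,0,0,-0.3],
    [0,0,0,0,0,0,-0.45],
    [0,0,0,0,0,0,-0.7],
    [0,0,0,0,0,0,-0.7],
    [0,0,0,0,0,0,-0.7],
    [0,0,0,0,0,0,-0.7]
  ],
  "force": 35
}}

```text
time_s: 17.48
tcp_pos: [458.6, 77.3, 73.0]
tool_rot: [[0.61, 0.792, 0.001], [0.792, -0.61, -0.0], [0.0, 0.001, -1.0]]
force: [0.6, -0.5, -0.6]
finger_gap: 0.253
finger_force: 35.0
```

Request:
{"fn": "move_arm", "kwargs": {
  "series": [
    [0,0,0,0,0,0,-0.7],
    [0,0,0,0,0,0,-0.7]
  ]
}}

```text
time_s: 17.65
tcp_pos: [458.6, 77.3, 73.0]
tool_rot: [[0.61, 0.792, 0.001], [0.792, -0.61, -0.0], [0.0, 0.001, -1.0]]
force: [1.4, 0.3, -0.2]
finger_gap: 0.252
finger_force: 35.0
```

Run:
```python
from h import *
o,im=snap('wrist','w9');print(o['time_s'],o['tcp_pos'],o['finger_gap']*94,o['force'])
C=cam('wrist',o)
# bell rim/crown circle check
print(proj(C,[459.2,77.5,94]),totool(o,[585.0-o['tcp_pos'][0],109.9-o['tcp_pos'][1],0]))
g=(255*(im/255.)**.7).astype('uint8');cv2.imwrite('pics/w9g.png',g)
```

```text
17.65 [458.64  77.33  73.02] 23.70903257840059 [ 1.4   0.27 -0.24]
[328.56 298.26] [10.29  8.02  0.01]
```

Gripped on the flats (gap 23.7 mm). I lift it and carry it over the small base.

Request:
{"fn": "move_arm", "kwargs": {
  "series": [
    [0,0,0,0,0,-1,-0.7],
    [0,0,0,0,0,-2.5,-0.7],
    [0,0,0,0,0,-3.5,-0.7],
    [0,0,0,0,0,-3.5,-0.7],
    [0,0,0,0,0,-2,-0.7],
    [0,0,0,2,1.56,0,-0.7],
    [0,0,0,3,2.34,0,-0.7],
    [0,0,0,3,2.34,0,-0.7]
  ]
}}

```text
time_s: 18.37
tcp_pos: [556.7, 103.2, 199.0]
tool_rot: [[0.61, 0.792, -0.0], [0.792, -0.61, 0.0], [0.0, -0.0, -1.0]]
force: [0.4, 0.9, -2.5]
finger_gap: 0.254
finger_force: 35.0
```

Request:
{"fn": "move_arm", "kwargs": {
  "series": [
    [0,0,0,2.29,1.78,0,-0.7],
    [0,0,0,0,0,0,-0.7],
    [0,0,0,0,0,0,-0.7],
    [0,0,0,0,0,0,-0.7],
    [0,0,0,0,0,0,-0.7],
    [0,0,0,0,0,0,-0.7]
  ]
}}

```text
time_s: 18.87
tcp_pos: [583.4, 109.8, 198.1]
tool_rot: [[0.61, 0.792, -0.001], [0.792, -0.61, 0.0], [-0.001, -0.001, -1.0]]
force: [-0.4, -0.0, -2.3]
finger_gap: 0.252
finger_force: 35.0
```

Run:
```python
from h import *
o,im=snap('wrist','w10');print(o['time_s'],o['tcp_pos'],o['dq'],o['finger_gap']*94,o['force'],o['wrist_torque'])
o2,s=snap('scene','s10')
C=cam('wrist',o);print(proj(C,[585,109.9,94+122]),totool(o,[585.0-o['tcp_pos'][0],109.9-o['tcp_pos'][1],0]))
g=(255*(im/255.)**.7).astype('uint8')
cv2.imwrite('pics/w10g.png',np.hstack([cv2.resize(g[100:460,130:520],(400,369)),cv2.resize(s[120:300,250:445],(400,369))]))
```

```text
18.8667 [583.38 109.85 198.06] [-0.   -0.   -0.01 -0.   -0.    0.  ] 23.666988856414722 [-0.36 -0.04 -2.34] [-0.05 -0.    0.02]
[330.24 294.56] [ 0.1   0.13 -0.  ]
```

View pics/w10g.png

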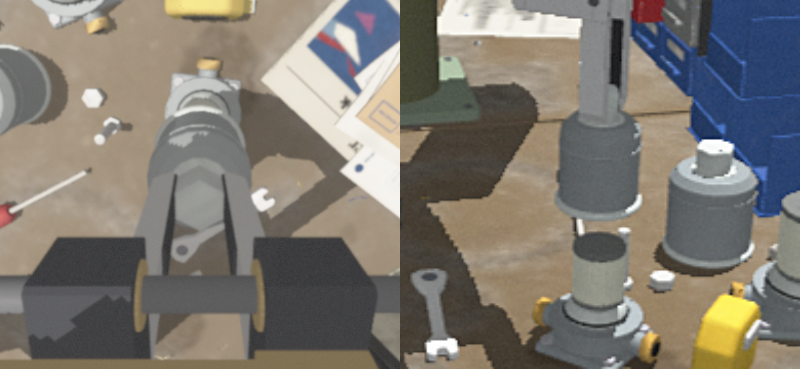

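Wrist view: the hexagon is at about (324,297), held on its centre, and the element and base sit under it. Scene view: the bell (column 599) lines up over the element (column 600). I lower it.

Request:
{"fn": "move_arm", "kwargs": {
  "series": [
    [0,0,0,0.1,0.13,0,-0.7],
    [0,0,0,0,0,1,-0.7],
    [0,0,0,0,0,1,-0.7],
    [0,0,0,0,0,1,-0.7],
    [0,0,0,0,0,1,-0.7],
    [0,0,0,0,0,0.8,-0.7],
    [0,0,0,0,0,0,-0.7],
    [0,0,0,0,0,0,-0.7]
  ]
}}

```text
time_s: 19.63
tcp_pos: [585.5, 110.0, 148.6]
tool_rot: [[0.61, 0.792, -0.002], [0.792, -0.61, -0.0], [-0.002, -0.002, -1.0]]
force: [0.1, -1.3, -1.8]
finger_gap: 0.253
finger_force: 35.0
```

Request:
{"fn": "move_arm", "kwargs": {
  "series": [
    [0,0,0,0,0,0.8,-0.7],
    [0,0,0,0,0,0.8,-0.7],
    [0,0,0,0,0,0.8,-0.7],
    [0,0,0,0,0,0.6,-0.7],
    [0,0,0,0,0,0.2,-0.7],
    [0,0,0,0,0,0,-0.7],
    [0,0,0,0,0,0,-0.7],
    [0,0,0,0,0,0,-0.7]
  ]
}}

```text
time_s: 20.3
tcp_pos: [586.7, 110.0, 118.4]
tool_rot: [[0.61, 0.792, 0.001], [0.792, -0.61, 0.0], [0.001, 0.001, -1.0]]
force: [-0.5, -0.7, -3.0]
finger_gap: 0.251
finger_force: 35.0
```

Request:
{"fn": "move_arm", "kwargs": {
  "series": [
    [0,0,0,-0.09,-0.12,0.2,-0.7],
    [0,0,0,0,0,0.3,-0.7],
    [0,0,0,0,0,0.2,-0.7],
    [0,0,0,0,0,0.2,-0.7],
    [0,0,0,0,0,0,-0.7],
    [0,0,0,0,0,0,-0.7],
    [0,0,0,0,0,0,-0.7]
  ]
}}

```text
time_s: 20.88
tcp_pos: [585.2, 109.9, 109.0]
tool_rot: [[0.61, 0.792, 0.001], [0.792, -0.61, -0.0], [0.0, 0.001, -1.0]]
force: [1.2, -0.2, -3.4]
finger_gap: 0.254
finger_force: 35.0
```

Rim at 36 mm, around the spigot with no contact. I lower it home.

Request:
{"fn": "move_arm", "kwargs": {
  "series": [
    [0,0,0,0,0,0.2,-0.7],
    [0,0,0,0,0,0.2,-0.7],
    [0,0,0,0,0,0.1,-0.7],
    [0,0,0,0,0,0.1,-0.7],
    [0,0,0,0,0,0.1,-0.7],
    [0,0,0,0,0,0,-0.7],
    [0,0,0,0,0,0,-0.7],
    [0,0,0,0,0,0,-0.7]
  ]
}}

```text
time_s: 21.55
tcp_pos: [585.4, 110.0, 102.9]
tool_rot: [[0.61, 0.792, 0.001], [0.792, -0.61, -0.0], [0.001, 0.001, -1.0]]
force: [0.7, -0.7, 4.3]
finger_gap: 0.249
finger_force: 35.0
```

Home: TCP at 102.9, so the rim is at 29.9 mm. I release and go to the large bell.

Request:
{"fn": "move_arm", "kwargs": {
  "series": [
    [0,0,0,0,0,0,-0.4],
    [0,0,0,0,0,0,-0.2],
    [0,0,0,0,0,0,-0.1],
    [0,0,0,0,0,-1,-0.1],
    [0,0,0,0,0,-3,-0.1],
    [0,0,0,0,0,-3.5,-0.1],
    [0,0,0,0,0,-3.5,-0.1],
    [0,0,0,0,0,0,0.3]
  ]
}}

```text
time_s: 22.22
tcp_pos: [589.8, 110.5, 221.5]
tool_rot: [[0.61, 0.792, 0.015], [0.792, -0.61, 0.001], [0.01, 0.012, -1.0]]
force: [0.5, 0.4, 1.1]
finger_gap: 0.49
finger_force: 0.0
```

Request:
{"fn": "move_arm", "kwargs": {
  "series": [
    [0,0,0,0.24,-1.5,0,0.3],
    [0,0,0,0.4,-3.5,0,0.3],
    [0,0,0,0.45,-3.8,0,0.3],
    [0,0,0,0.45,-3.8,0,0.3],
    [0,0,0,0.4,-3.5,0,0.3],
    [0,0,0,0.3,-2.5,0,0.3],
    [0,0,0,0.2,-1.25,0,0.3],
    [0,0,5,0,0,0,0.3]
  ]
}}

```text
time_s: 22.88
tcp_pos: [438.7, 252.2, 210.4]
tool_rot: [[0.675, 0.738, -0.004], [0.738, -0.675, -0.0], [-0.003, -0.003, -1.0]]
force: [0.5, 0.2, -0.3]
finger_gap: 0.652
finger_force: 0.0
```

Request:
{"fn": "move_arm", "kwargs": {
  "series": [
    [0,0,5,0,0,0,0.3],
    [0,0,5,0,0,0,0.3],
    [0,0,5,0,0,0,0.3],
    [0,0,0,0,0,0,0.3],
    [0,0,0,0,0,0,0.3],
    [0,0,0,0,0,0,0.3],
    [0,0,0,0,0,0,0.3],
    [0,0,0,0,0,0,0.3]
  ]
}}

```text
time_s: 23.55
tcp_pos: [442.4, 250.4, 211.7]
tool_rot: [[0.844, 0.536, -0.0], [0.536, -0.844, -0.0], [-0.0, -0.0, -1.0]]
force: [-0.6, 0.2, 0.6]
finger_gap: 0.651
finger_force: 0.0
```

Run:
```python
from h import *
o,im=snap('wrist','w11');print(o['time_s'],o['tcp_pos'],o['dq'],o['joints'],o['tool_rot'])
C=cam('wrist',o);p=proj(C,[443,250.5,104]);print(p)
for t in(150,170,190,205,220,235):print(t,*hexa(im,C,p,104,45,t))
print('w5:')
```

```text
23.55 [442.35 250.39 211.74] [-0. -0. -0. -0.  0.  0.] [ 0.34  0.06  1.69 -0.    1.39  1.35] [[ 0.84  0.54 -0.  ]
 [ 0.54 -0.84 -0.  ]
 [-0.   -0.   -1.  ]]
[326.43 228.07]
150 [432.62 249.46] (440.6802978515625, 249.909423828125) [np.int64(0), np.int64(60), np.int64(120)] [ 80.93 105.52  79.59] 5596.5
170 [432.63 267.15] (437.4583435058594, 266.8907775878906) [np.int64(34), np.int64(94), np.int64(154)] [71.16 74.85 54.43] 2267.5
190 [438.69 265.01] (447.719970703125, 262.2828369140625) [np.int64(33), np.int64(93), np.int64(153)] [62.5  66.75 38.97] 1524.0
205 [437.03 261.03] (445.6683654785156, 257.4656066894531) [np.int64(37), np.int64(97), np.int64(157)] [56.88 57.07 32.96] 1040.0
220 [437.19 261.01] (445.3151550292969, 257.4799499511719) [np.int64(37), np.int64(97), np.int64(157)] [54.99 54.8  30.57] 833.0
235 [438.71 270.8 ] (439.1542663574219, 269.667236328125) [np.int64(56), np.int64(116), np.int64(176)] [18.81  5.16 18.15] 87.5
w5:
```

Run:
```python
from h import *
im=cv2.imread('pics/w11.png');g=(255*(im/255.)**.8).astype('uint8')
c=g[168:288,246:406];cv2.imwrite('pics/w11c.png',cv2.resize(c,(800,600),interpolation=2))
o={'tcp_pos':np.array([514.64,95.4,204.34]),'tool_rot':np.array([[.924,.382,0],[.382,-.924,0],[0,0,-1.]])}
C=cam('wrist',o);w5=cv2.imread('pics/w5.png')
v=[(66+a/3.333,180+(b-300)/3.333) for a,b in[(165,433),(235,455),(247,518),(195,560),(122,535),(112,472)]]
P=np.array([onplane(C,p,104)[:2] for p in v]);print(P.mean(0));E=np.roll(P,-1,0)-P;print(np.degrees(np.arctan2(E[:,1],E[:,0]))%60,np.hypot(*E.T))
```

```text
[442.25 253.39]
[33.51 24.35 29.51 31.26 20.87 26.37] [17.49 16.59 18.82 18.8  16.73 18.07]
```

View pics/w11c.png

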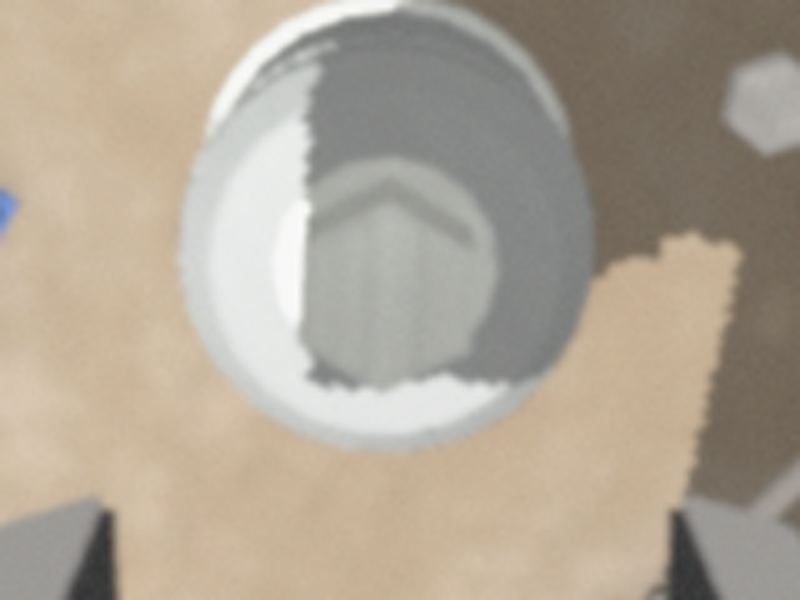

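The hexagon has a vertex pointing up and is symmetric, so its flats are aligned with the fingers. Its centre is at (388,294) in the crop, pixel (323.6,226.8), giving about (442.6,252.5), which agrees with the earlier view. I descend.

Request:
{"fn": "move_arm", "kwargs": {
  "series": [
    [0,0,0,0.12,-0.12,1.5,0.3],
    [0,0,0,0,0,3.2,0.2],
    [0,0,0,0,0,3.2,0.1],
    [0,0,0,0,0,2.5,0.1],
    [0,0,0,0,0,1.4,0.1],
    [0,0,0,0,0,0.7,0.1],
    [0,0,0,0,0,0,0.1],
    [0,0,0,0,0,0,0.1]
  ]
}}

```text
time_s: 24.27
tcp_pos: [443.3, 252.3, 87.5]
tool_rot: [[0.844, 0.536, 0.001], [0.536, -0.844, 0.0], [0.001, 0.0, -1.0]]
force: [0.4, -0.8, 0.2]
finger_gap: 0.551
finger_force: 0.0
```

Request:
{"fn": "move_arm", "kwargs": {
  "series": [
    [0,0,0,0,0,0,0.1],
    [0,0,0,0,0,0,0.1],
    [0,0,0,0,0,0,0.1]
  ]
}}

```text
time_s: 24.52
tcp_pos: [443.9, 252.6, 88.3]
tool_rot: [[0.844, 0.536, 0.003], [0.536, -0.844, 0.001], [0.003, 0.001, -1.0]]
force: [0.1, 0.6, 0.2]
finger_gap: 0.55
finger_force: 0.0
```

Request:
{"fn": "move_arm", "kwargs": {
  "series": [
    [0,0,0,-0.06,0,0.4,0.1],
    [0,0,0,0,0,0,0.1],
    [0,0,0,0,0,0,0],
    [0,0,0,0,0,0,-0.3],
    [0,0,0,0,0,0,-0.6],
    [0,0,0,0,0,0,-0.6],
    [0,0,0,0,0,0,-0.6],
    [0,0,0,0,0,0,-0.6]
  ]
}}

```text
time_s: 25.18
tcp_pos: [442.4, 251.8, 83.0]
tool_rot: [[0.844, 0.536, 0.0], [0.536, -0.844, -0.0], [0.0, 0.0, -1.0]]
force: [0.2, -0.0, 0.3]
finger_gap: 0.319
finger_force: 34.8
```

Request:
{"fn": "move_arm", "kwargs": {
  "series": [
    [0,0,0,0,0,0,-0.6],
    [0,0,0,0,0,0,-0.6]
  ]
}}

```text
time_s: 25.35
tcp_pos: [442.3, 251.8, 83.0]
tool_rot: [[0.844, 0.536, 0.0], [0.536, -0.844, -0.0], [0.0, 0.0, -1.0]]
force: [0.7, 0.2, -0.3]
finger_gap: 0.321
finger_force: 34.8
```

Run:
```python
from h import *
o=arm.get_obs();print(o['tcp_pos'],o['finger_gap']*94,o['force'],o['tool_rot'][:,1],totool(o,[571.9-o['tcp_pos'][0],295-o['tcp_pos'][1],0]))
```

```text
[442.35 251.8   82.97] 30.163965317159672 [ 0.73  0.23 -0.34] [ 0.54 -0.84  0.  ] [13.25  3.29  0.  ]
```

Request:
{"fn": "move_arm", "kwargs": {
  "series": [
    [0,0,0,0,0,-1,-0.6],
    [0,0,0,0,0,-2.5,-0.6],
    [0,0,0,0,0,-3.5,-0.6],
    [0,0,0,0,0,-3.5,-0.6],
    [0,0,0,0,0,-2.5,-0.6],
    [0,0,0,1.8,0.45,0,-0.6],
    [0,0,0,3.2,0.8,0,-0.6],
    [0,0,0,3.4,0.84,0,-0.6]
  ]
}}

```text
time_s: 26.02
tcp_pos: [524.6, 279.5, 214.5]
tool_rot: [[0.844, 0.536, 0.001], [0.536, -0.844, 0.0], [0.001, 0.0, -1.0]]
force: [-0.0, 0.3, -1.6]
finger_gap: 0.318
finger_force: 34.8
```

Request:
{"fn": "move_arm", "kwargs": {
  "series": [
    [0,0,0,3,0.75,0,-0.6],
    [0,0,0,1.85,0.45,0,-0.6],
    [0,0,0,0,0,0,-0.6],
    [0,0,0,0,0,0,-0.6],
    [0,0,0,0,0,0,-0.6],
    [0,0,0,0,0,0,-0.6],
    [0,0,0,0,0,0,-0.6],
    [0,0,0,0,0,0,-0.6]
  ]
}}

```text
time_s: 26.68
tcp_pos: [571.1, 294.9, 213.3]
tool_rot: [[0.844, 0.536, 0.0], [0.536, -0.844, 0.0], [0.0, -0.0, -1.0]]
force: [0.7, -0.1, -2.5]
finger_gap: 0.319
finger_force: 34.8
```

Run:
```python
from h import *
o=arm.get_obs();print(o['time_s'],o['tcp_pos'],o['dq'],o['finger_gap']*94,o['force'],totool(o,[571.7-o['tcp_pos'][0],295-o['tcp_pos'][1],0]))
```

```text
26.6833 [571.08 294.92 213.34] [-0.    0.   -0.01 -0.   -0.   -0.  ] 29.941920238551297 [ 0.75 -0.12 -2.51] [0.06 0.03 0.  ]
```

Request:
{"fn": "move_arm", "kwargs": {
  "series": [
    [0,0,0,0.05,0.03,1,-0.6],
    [0,0,0,0,0,1,-0.6],
    [0,0,0,0,0,1,-0.6],
    [0,0,0,0,0,1,-0.6],
    [0,0,0,0,0,1,-0.6],
    [0,0,0,0,0,0.6,-0.6],
    [0,0,0,0,0,0,-0.6],
    [0,0,0,0,0,0,-0.6]
  ]
}}

```text
time_s: 27.35
tcp_pos: [572.0, 294.9, 156.1]
tool_rot: [[0.844, 0.536, -0.001], [0.536, -0.844, -0.0], [-0.001, -0.0, -1.0]]
force: [-0.4, -0.2, -1.7]
finger_gap: 0.315
finger_force: 34.8
```

Request:
{"fn": "move_arm", "kwargs": {
  "series": [
    [0,0,0,0,0,0.8,-0.6],
    [0,0,0,0,0,0.8,-0.6],
    [0,0,0,0,0,0.7,-0.6],
    [0,0,0,0,0,0.5,-0.6],
    [0,0,0,0,0,0,-0.6],
    [0,0,0,0,0,0,-0.6],
    [0,0,0,0,0,0,-0.6],
    [0,0,0,0,0,0,-0.6]
  ]
}}

```text
time_s: 28.02
tcp_pos: [572.9, 295.2, 129.6]
tool_rot: [[0.844, 0.536, 0.001], [0.536, -0.844, 0.0], [0.001, 0.0, -1.0]]
force: [-0.1, -0.8, -2.6]
finger_gap: 0.32
finger_force: 34.8
```

Request:
{"fn": "move_arm", "kwargs": {
  "series": [
    [0,0,0,-0.08,-0.06,0.2,-0.6],
    [0,0,0,0,0,0.3,-0.6],
    [0,0,0,0,0,0.3,-0.6],
    [0,0,0,0,0,0.2,-0.6],
    [0,0,0,0,0,0,-0.6],
    [0,0,0,0,0,0,-0.6],
    [0,0,0,0,0,0,-0.6]
  ]
}}

```text
time_s: 28.6
tcp_pos: [571.4, 295.1, 118.9]
tool_rot: [[0.844, 0.536, -0.0], [0.536, -0.844, -0.0], [-0.0, -0.0, -1.0]]
force: [0.3, -0.2, -3.1]
finger_gap: 0.319
finger_force: 34.8
```

Rim at 36 mm, clear of contact. I lower it home.

Request:
{"fn": "move_arm", "kwargs": {
  "series": [
    [0,0,0,0,0,0.2,-0.6],
    [0,0,0,0,0,0.2,-0.6],
    [0,0,0,0,0,0.1,-0.6],
    [0,0,0,0,0,0.1,-0.6],
    [0,0,0,0,0,0,-0.6],
    [0,0,0,0,0,0,-0.6],
    [0,0,0,0,0,0,-0.6]
  ]
}}

```text
time_s: 29.18
tcp_pos: [571.5, 295.1, 113.0]
tool_rot: [[0.844, 0.536, 0.0], [0.536, -0.844, 0.0], [0.0, 0.0, -1.0]]
force: [1.3, -0.1, -1.1]
finger_gap: 0.321
finger_force: 34.8
```

Request:
{"fn": "move_arm", "kwargs": {
  "series": [
    [0,0,0,0,0,0.07,-0.6],
    [0,0,0,0,0,0,-0.6],
    [0,0,0,0,0,0,-0.6],
    [0,0,0,0,0,0,-0.6]
  ]
}}

```text
time_s: 29.52
tcp_pos: [571.6, 295.1, 113.0]
tool_rot: [[0.844, 0.536, 0.0], [0.536, -0.844, 0.0], [0.0, 0.0, -1.0]]
force: [-1.5, -1.5, 3.2]
finger_gap: 0.316
finger_force: 34.8
```

Home: TCP stays at 113.0 and the load rises. I release, lift clear and check.

Request:
{"fn": "move_arm", "kwargs": {
  "series": [
    [0,0,0,0,0,0,-0.2],
    [0,0,0,0,0,0,0],
    [0,0,0,0,0,0,0],
    [0,0,0,0,0,-1,0],
    [0,0,0,0,0,-3,0],
    [0,0,0,0,0,-3.5,0],
    [0,0,0,0,0,-3.5,0],
    [0,0,0,0,0,0,0]
  ]
}}

```text
time_s: 30.18
tcp_pos: [576.3, 297.0, 232.7]
tool_rot: [[0.844, 0.536, 0.016], [0.536, -0.844, 0.006], [0.017, 0.004, -1.0]]
force: [-0.2, -0.6, 0.8]
finger_gap: 0.497
finger_force: 0.0
```

Request:
{"fn": "move_arm", "kwargs": {
  "series": [
    [0,0,0,-3,0,0,0],
    [0,0,0,-4,0,0,0],
    [0,0,0,-4,0,0,0],
    [0,0,0,-3,0,0,0],
    [0,0,0,0,0,0,0],
    [0,0,0,0,0,0,0],
    [0,0,0,0,0,0,0],
    [0,0,0,0,0,0,0]
  ]
}}

```text
time_s: 30.85
tcp_pos: [454.8, 220.7, 223.1]
tool_rot: [[0.844, 0.536, 0.002], [0.536, -0.844, 0.001], [0.002, 0.001, -1.0]]
force: [0.2, -1.0, 0.2]
finger_gap: 0.498
finger_force: 0.0
```

Run:
```python
from h import *
o,s=snap('scene','s12');print(o['time_s'],o['tcp_pos'],o['dq'])
S=cam('scene');old=cv2.imread('pics/scene0.png')
d=(cv2.absdiff(s,old).max(2)>40).astype('uint8')*255
g=cv2.cvtColor(s,cv2.COLOR_BGR2GRAY)
# boss: bright blob about the predicted top, and silhouette extents just below crown
for n,c,top,r in[('L',(571.6,295,0),134,15),('S',(585.2,110,0),124,12)]:
    p=proj(S,(c[0],c[1],top));x,y=map(int,p);w=g[y-12:y+18,x-16:x+16];m=(w>190).astype('uint8')
    k,l,st,ce=cv2.connectedComponentsWithStats(m);i=1+st[1:,4].argmax() if k>1 else 0
    print(n,'pred top',p,'blob',st[i][:4]+[x-16,y-12,0,0],ce[i]+[x-16,y-12],'pred size',2*r/np.linalg.norm(S[2]-np.array([*c[:2],top]))*606)
```

```text
30.85 [454.79 220.74 223.1 ] [ 0.    0.01 -0.   -0.    0.    0.  ]
L pred top [455.07 201.3 ] blob [446 199  20   9] [455.7  203.09] pred size 17.870184812381726
S pred top [346.95 219.63] blob [342 220  13   6] [348.45 222.39] pred size 15.291228223732569
```

Both bosses appear within 2–3 px of where seated covers should be, and the arm is clear and still. I hand the job in.

```bash
python3 -c "
from rig import arm
print(arm.close_job())"
```

```text
the job is handed in; nothing more can be done
None
```

I reassembled both filters, with elements and covers seated by height and contact force, let go and the arm clear, and handed the job in at about 31 s; the interface returned no verdict.

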